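Close the dust-extractor filter cover and lock its quarter-turn fasteners

TASK

The filter in the dust extractor's filter box has been changed and its hinged cover stands open. Push the cover down onto its seal with the fingertips, then set the fingertips in the slot of each of the two blue quarter-turn fasteners and turn it clockwise to its stop (the slot in line with the white ticks), so that both are locked and the cover stays fully shut by itself. Only push and turn: do not lift the cover or pick anything up, and leave the tools around the box where they lie.

Things in the scene. Friction and masses are not known exactly. Their poses are not given: they have to be found in the camera images.
- filter_box: Slate-grey sheet-metal box, 170 (x) x 270 (y) x 86 mm high without cover, too heavy to shift; black pipe stub on its left. Origin: centre of its underside, on the bench; x to its back (hinge side), y to its left, z up. The cover's hinge line is parallel to y at x = +85, z = 90 mm. Inside its front wall are ramped keepers for the fasteners' cam tongues.
- cover (a joint): Aluminium cover, 180 x 280 x 4 mm, hinged at the back. Rad: 0 = fully shut, positive = front edge raised; starts 0.35 to 0.6. Stiff hinge: it stays where left and takes under 6 N at the front edge to push down. A springy seal holds the front edge 4 to 5 mm up: unlocked, the cover comes to rest at 0.02 to 0.035; about 8 to 15 N down at the fasteners shuts it against the seal.
- cover_front (a point): Point on the cover's top face, 150 mm from the hinge line, midway between the fasteners (64 mm of flat sheet between their collars): a place to push the cover down. x along the cover towards the hinge, y to the left, z out of its top face.
- fastener_left (a joint): Left fastener, rad: 0 = open, slot square to the cover's front edge; grows clockwise seen from above to the stop at 1.571 = locked, slot in line with two white ticks on the collar. Starts 0 to 0.4, stays where left, 0.1 to 0.3 Nm turns it. Once the cover lies on its seal or is pressed lower, the turn from 0.7 to 1.2 takes a cam tongue under a ramped keeper and draws the cover shut.
- slot_left (a point): Left fastener: blue disc, 76 mm across, flush in a grey collar (88 mm across, 17.5 mm high), with a slot 62 long, 30 wide, 12 mm deep, black floor, closed ends. Origin: on the turning axis at the middle of the slot's floor, 5 mm above the cover's face (cover shut: 97 mm above the bench, 42 mm to the front and 76 mm to the left of the box's origin); x along the slot, z out of the cover.
- fastener_right (a joint): Right fastener, same as the left: 0 = open, 1.571 = locked, clockwise from above. Either may be locked first. Turned while the cover is open, its tongue would keep the cover from shutting.
- slot_right (a point): Right fastener, same as the left, but 76 mm to the right of the box's middle. Origin on the axis at the middle of the slot's floor; x along the slot.
- driver_1: Yellow and black screwdriver, 200 x 29 x 26 mm, lying in front of the box; origin under its middle. Leave alone.
- paint_brush: Flat dusting brush with wooden handle, 192 x 38 x 16 mm, lying to the right of the box; origin under its middle. Leave alone.
- tape_measure: Orange tape measure, 32 x 93 x 64 mm, standing to the left of the box; origin under its middle. Leave alone.

How it is judged:
On the way:
1. the cover has been pushed down onto its seal (within 0.05 rad of shut) (value of joint cover below 0.05 rad), for 0.1 s.
At the end, for the whole second after the job is handed in: the cover is shut (within 0.012 rad, about 2 mm at its front edge) and held so by the fasteners alone, both fasteners are turned clockwise to within 10 degrees of their stop, and screwdriver, brush and tape measure lie within 20 mm of where they were (value of joint cover below 0.012 rad and value of joint each of fastener_left, fastener_right above 1.4 rad and distance of each of driver_1, paint_brush, tape_measure from where it was at the start of the episode below 0.02 m); the robot touches nothing.
It fails at once if the cover is lifted (raised more than 0.1 rad past its widest start) (value of joint cover above 0.7 rad).
It fails at once if the screwdriver, brush or tape measure is picked up or pushed away (moved more than 20 mm) (distance of any of driver_1, paint_brush, tape_measure from where it was at the start of the episode above 0.02 m).
It also fails if it takes over 66 s, if anything falls off the work surface, if the arm or the gripper's body presses on something with over 40 N, if the wrist force passes 120 N, or if a joint passes its speed limit or range.

ROBOT

A 7-joint arm with a two-finger parallel gripper is mounted at the origin on a cart in front of the work surface, level with it; the furniture and walls round the work are solid. World frame = base frame: x ahead of the robot, y to its left, z up, the work surface at z = 0. Lengths are in m, angles in rad, forces in N, time in s.
With the tool pointing down it reaches from about 0.4 to 0.85 m from the base axis. Payload 10.4 kg.
Tool frame: the origin (TCP) lies on the centre line of the jaws, within the pads' length; the fingertips stand 17 mm ahead of it and the grasp point (between the pads) lies 2 mm behind it (manip.tcp_to_tips is the distance from the TCP to the fingertips, in m); z points along the fingers, x is the direction in which the jaws open and shut, and the axes are right-handed (so a half turn about z gives the same grasp; the last joint's range is limited). The gripper opens to 85 mm and grips with 20 to 120 N. Pads are 22 mm wide; open, the fingers measure 114 mm over their backs; the gripper's body (76 mm by 85 mm) begins 54 mm behind the grasp point. The pads swing forward as they close: fully open they stand 13 mm farther back than shut.
Start: joints at [-1.259, 0.332, -0.065, 1.46, 0.022, 1.35, -0.088], TCP at [0.205, 0.59, 0.248] pointing down, gripper open.
Joint ranges: [-2.6, 2.6], [-0.5, 2.12], [-1.47, 1.34], [0.16, 2.42], [-1.27, 4.41], [0.06, 2.06], [-2.6, 2.6]. Speed limits (rad/s): [2.22, 2.22, 2.79, 2.79, 3.14, 3.14, 3.14].

INTERFACE

Orientations are given as a unit quaternion [x, y, z, w].
In Python, from workcell import manip gives the robot as it stands.
- The arm moves only by the shell command python3 -m pendant 'ROWS' [FORCE]. ROWS is JSON, a list of rows, each a list of 3 entries, a list of its own where there are three numbers: the shift along the world's x, y, z in cm, then the turn, a rotation vector about the world's x, y, z in degrees, then the closure in counts, from 0 (fully open) to 255 (shut). A call has 1 to 12 rows; each row shifts and turns the pose as measured when the row begins; what a row does not reach is not made up. A row lasts 1/8 s, in which the tool goes at most 62.5 mm and 10.7 degrees, less where a joint would pass 70% of its speed; a pose out of reach is approached as far as the arm can. A call is refused whole if a number of a shift passes 6.25 or a number of a turn 10.7, either way. A call with a gripper value outside its range is refused whole. The fingers move at their own pace and stop on an object; FORCE is the grip in N (left out, the last holds). Time passes only in rows, so rows that do not move let the fingers close. It gives the time, the measured TCP pose, the force and the opening at its end, in the units of the state.
- manip.get_obs(): the state, without advancing time (a new reading comes with each control period).
- manip.camera(name): name is "scene" or "top" or "wrist"; returns a dict with "pixels" (480x640x3 uint8, red, green, blue), "range_z" (480x640 float32, m along the optical axis (not along the pixel's ray), 0 where there is no reading), "K" (3x3 intrinsics, pixels), "origin" and "rotation" of the camera in the world; the wrist camera has in their place "hand_eye" (4x4, takes a point from camera to tool coordinates, whose origin is the TCP and whose axes are the tool frame's). Camera axes: x right, y down, z forward; pixel columns grow to the right and rows downward; lengths in m; the calibration is good to about 2 mm. The wrist camera is an equidistant fisheye: a pixel r from the principal point sees the ray r / f radians off the axis. A picture is of the moment at which its call begins: read the wrist's pose just before it.
- manip.hand_in(): hands the job in, once; it reports no verdict.
The state is a dict: "clock": time; "joint_pos": joint angles; "joint_velocities": joint speeds; "tau": joint torques, N m; "position": TCP position; "ee_rot": TCP orientation; "ft_force": force on the tool from outside, world axes, zero at the start; "torque": the same for the moment, N m; "grip_width": opening from 0.0 (shut) to 1.0 (fully open).
Only numpy, scipy, OpenCV 4.12 (cv2) and the standard library are available. Lean on these libraries where they do the work, as an engineer would, in place of code of your own. Each camera call takes 0.05 s, during which the arm holds its last target.

## Working session

There is one attempt and no reset: what is moved stays moved. The work goes in short steps, Python scripts to look and compute and a shell command to move; the robot and the scene stay as the last step left them, time stands still between calls to the robot, and variables do not carry over. Pictures are saved under pics/ and viewed, and the job is handed in when it is done.

```bash
ls; mkdir -p pics; python3 - <<'E'
from workcell import manip
import cv2,numpy as np
o=manip.get_obs()
print({k:np.round(v,3) for k,v in o.items()}, manip.tcp_to_tips)
for n in ("scene","top"):
    c=manip.camera(n); cv2.imwrite(f"pics/{n}0.png",c["pixels"][:,:,::-1]); np.savez(f"{n}0.npz",**c)
    print(n,c["K"],c["origin"],c["rotation"])
E
```

```text
pics
{'clock': np.float64(0.0), 'joint_pos': array([-1.259,  0.333, -0.065,  1.461,  0.022,  1.35 , -0.088]), 'joint_velocities': array([ 0.002,  0.   , -0.001, -0.   ,  0.002, -0.   , -0.002]), 'tau': array([-1.0000e-03, -6.2544e+01,  4.9000e-02, -3.9160e+01,  1.6000e-02,
        1.0000e-02,  0.0000e+00]), 'position': array([0.205, 0.59 , 0.248]), 'ee_rot': array([ 0.815,  0.579, -0.001,  0.   ]), 'ft_force': array([ 0.102, -0.181,  0.054]), 'torque': array([-0.034,  0.024, -0.027]), 'grip_width': np.float64(1.0)} 0.017
scene [[623.56423711   0.         311.98369946]
 [  0.         623.56423711 246.77897313]
 [  0.           0.           1.        ]] [-0.18118996 -1.08857256  0.72605007] [ 0.81711218 -0.19212215  0.1293532  -0.52790578]
top [[521.71960037   0.         315.49068996]
 [  0.         521.71960037 245.23289548]
 [  0.           0.           1.        ]] [0.33427032 0.17765155 1.19120308] [-0.69579675  0.71628495 -0.04340577  0.03030979]
```

View pics/scene0.png

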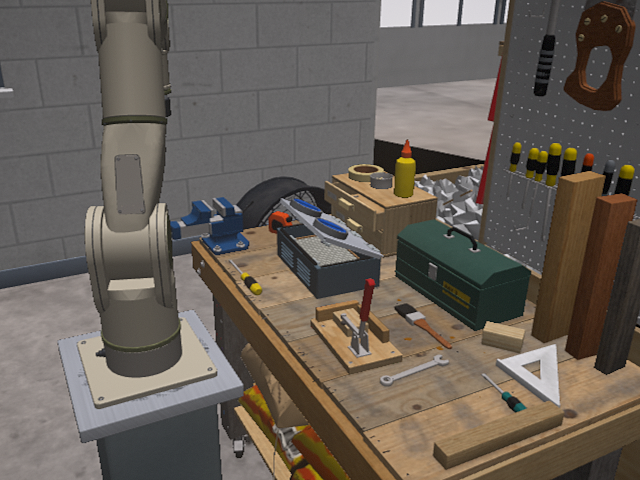

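View pics/top0.png

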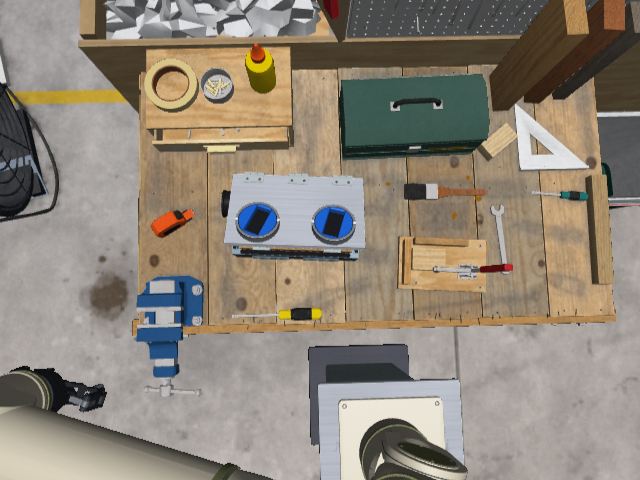

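The scene view shows the box with its cover open, about (330,240). In the top view the two blue discs are at about (258,221) and (333,223), with the hinge side up (+x). The driver is at (280,314), the tape at (172,221) and the brush at (445,191).

```bash
cat > h.py <<'E'
import numpy as np,cv2
from scipy.spatial.transform import Rotation as R
def load(n): return dict(np.load(n))
def cloud(c):
    z=c["range_z"];K=c["K"];v,u=np.mgrid[0:480,0:640]
    p=np.stack([(u-K[0,2])/K[0,0]*z,(v-K[1,2])/K[1,1]*z,z],-1)
    q=np.array(c["rotation"]); M=R.from_quat(q).as_matrix() if q.size==4 else q
    return p@M.T+c["origin"]
def plane(P,it=5,tol=0.003):
    P=P.copy()
    for _ in range(it):
        m=P.mean(0);n=np.linalg.svd(P-m,full_matrices=False)[2][2];n*=np.sign(n[2])
        d=np.abs((P-m)@n);P=P[d<max(tol,np.percentile(d,80) if _<2 else tol)]
    return m,n
E
python3 - <<'E'
from h import *
c=load("top0.npz");P=cloud(c);I=c["pixels"].astype(int)
print("bench z",np.median(P[270:300,230:330,2]), P[290,200], P[314,300])
hsv=cv2.cvtColor(c["pixels"],cv2.COLOR_RGB2HSV)
blue=((hsv[...,0]>100)&(hsv[...,0]<125)&(hsv[...,1]>150)&(hsv[...,2]>80)).astype(np.uint8)
blue[:, :215]=0; blue[:,400:]=0; blue[:190]=0;blue[255:]=0
sheet=np.zeros((480,640),bool);sheet[182:245,230:362]=1
bl=cv2.dilate(blue,np.ones((9,9)))
for lo,hi in((230,295),(300,362)):
    b=blue.copy();b[:,:lo]=0;b[:,hi:]=0
    cn=np.vstack(cv2.findContours(b,cv2.RETR_EXTERNAL,cv2.CHAIN_APPROX_NONE)[0])
    e=cv2.fitEllipse(cv2.convexHull(cn));print(e)
    Q=P[b>0];m,n=plane(Q);print("disc plane",m,n)
    # intersect centre ray
    M=R.from_quat(c["rotation"]).as_matrix();d=M@np.array([(e[0][0]-c["K"][0,2])/c["K"][0,0],(e[0][1]-c["K"][1,2])/c["K"][1,1],1])
    C=c["origin"]+d*((m-c["origin"])@n)/(d@n);print("centre",C)
    # slot : dark px inside
    h=cv2.fillConvexPoly(np.zeros_like(b),cv2.convexHull(cn).astype(np.int32),1)
    dk=(h>0)&(I.sum(-1)<120);S=P[dk];print(dk.sum());mm,vv=S.mean(0),np.linalg.svd(S-S.mean(0),full_matrices=False)[2][0];print("slot",mm,vv)
g=sheet&(hsv[...,1]<60)&(I.sum(-1)>350)
for lo,hi in((240,277),(314,352)): g[195:245,lo-12:hi+12]=0
m,n=plane(P[g]);print("sheet",g.sum(),m,n,np.arccos(n[2]))
E
```

```text
bench z -0.00035749953537145274 [0.36363445 0.41552091 0.01476163] [0.30385265 0.19308528 0.0257463 ]
((256.97601318359375, 219.5289306640625), (31.093711853027344, 38.274559020996094), 83.66244506835938)
disc plane [0.49808585 0.27130438 0.16060552] [ 0.47217921 -0.02909676  0.88102223]
centre [0.496504   0.27189202 0.16147271]
298
slot [0.49451486 0.27215384 0.15256346] [-0.17834337 -0.07875037  0.98081192]
((333.2220764160156, 222.2241973876953), (31.250919342041016, 37.76380157470703), 94.25027465820312)
disc plane [0.48827145 0.12018546 0.16103137] [ 0.45402892 -0.03161328  0.89042593]
centre [0.4868891  0.12020278 0.16173685]
321
slot [0.48497488 0.11979286 0.15280157] [-0.17430051  0.06339801  0.98264949]
sheet 2348 [0.56643773 0.19354674 0.10703207] [ 0.44398034 -0.02555452  0.89567205] 0.46085621984797087
```

```bash
python3 - <<'E'
from h import *
c=load("top0.npz");x=c["pixels"][160:330,140:400,::-1];cv2.imwrite("pics/topz.png",cv2.resize(x,None,fx=3,fy=3,interpolation=cv2.INTER_CUBIC))
E
```

```text
(no output)
```

View pics/topz.png

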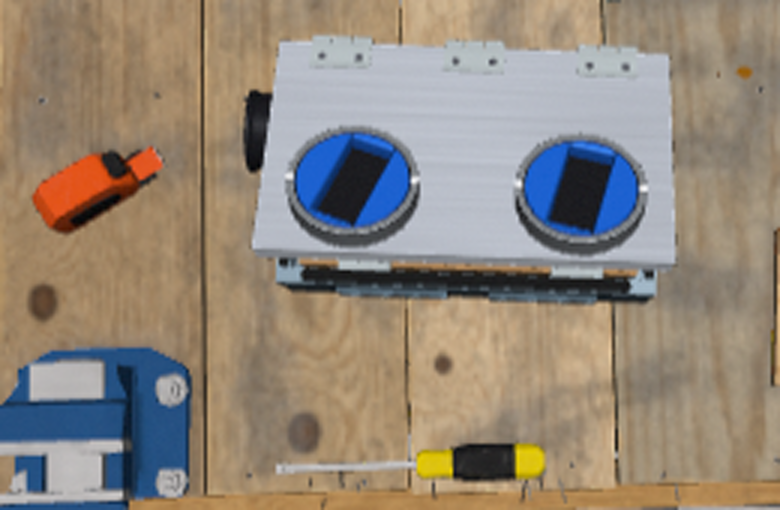

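Disc spacing measures 152 mm as specified, box yaw is about -3.6°, and the cover is at about 0.45 rad. Next I check the obstacle heights on the way and the wrist view.

```bash
python3 - <<'E'
from h import *
from workcell import manip
c=load("top0.npz");P=cloud(c)
print("vise max z",P[270:400,130:205,2].max(),"near box",P[180:265,150:370,2].max())
w=manip.camera("wrist");cv2.imwrite("pics/w0.png",w["pixels"][:,:,::-1])
E
python3 -m pendant '[[[0,0,3],[0,0,-10],255],[[3.0,-4.8,0],[0,0,-10],255],[[3.0,-4.8,0],[0,0,-10],255],[[3.0,-4.8,0],[0,0,-10],255],[[3.0,-4.8,0],[0,0,-10],255]]' 30
```

```text
vise max z 1.1912030812046341 near box 1.1912030812046341
clock: 0.78
position: [0.3241, 0.3949, 0.2759]
ee_rot: [0.985, 0.171, -0.002, -0.0]
ft_force: [1.2, 1.0, -0.3]
grip_width: -0.0
```

View pics/w0.png

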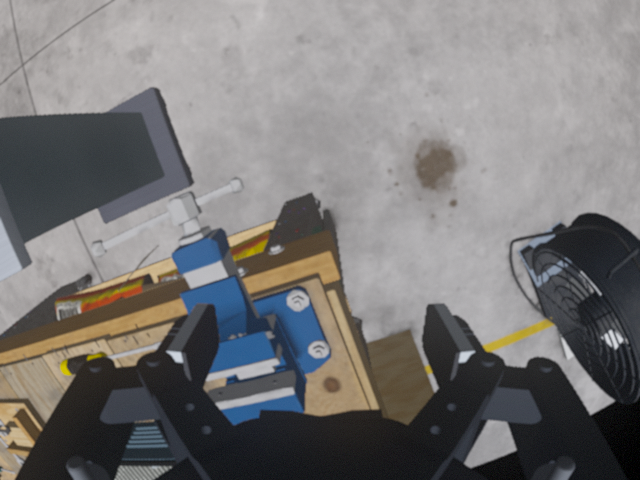

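The wrist view shows the open fingers at (190,340) and (450,340) over the vise, with nothing in the way. Motion tracks well, so I go on to the spot above cover_front.

```bash
python3 -m pendant '[[[3.2,-4.9,0],[0,0,-6],255],[[3.2,-4.9,0],[0,0,-6],255],[[3.2,-4.9,0],[0,0,-6],255],[[3.2,-4.9,0],[0,0,-6],255],[[0,0,0],[0,0,0],255]]'; python3 - <<'E'
from workcell import manip
import cv2
w=manip.camera("wrist");cv2.imwrite("pics/w1.png",w["pixels"][:,:,::-1])
E
```

```text
clock: 1.4
position: [0.4568, 0.1869, 0.276]
ee_rot: [0.999, -0.049, -0.002, -0.001]
ft_force: [-0.1, 0.9, -1.0]
grip_width: -0.003
```

View pics/w1.png

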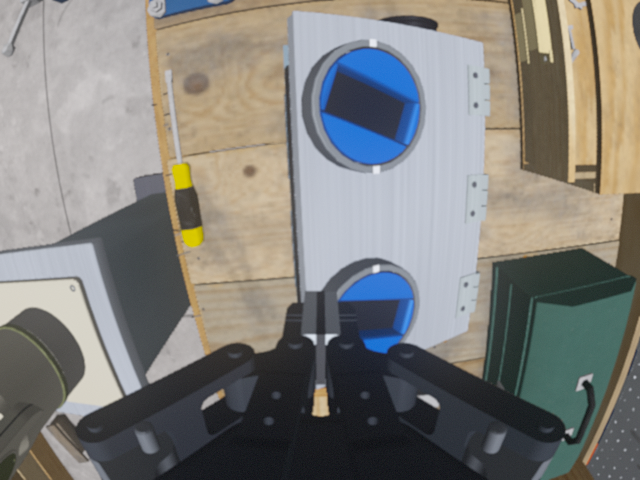

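The wrist image shows the fingertips at (320,300) between the two collars, with the front edge to the left. I correct y by +12 mm, then press down.

```bash
python3 -m pendant '[[[-0.5,1.2,-4.0],[0,0,0],255],[[0,0,-4.0],[0,0,0],255],[[0,0,-1.5],[0,0,0],255],[[0,0,-1.2],[0,0,0],255],[[0,0,-1.2],[0,0,0],255]]' ; python3 -m pendant '[[[0,0,-1.2],[0,0,0],255],[[0,0,-1.2],[0,0,0],255]]'
```

```text
clock: 2.08
position: [0.4492, 0.2072, 0.1557]
ee_rot: [0.999, -0.042, -0.001, -0.003]
ft_force: [-0.9, -0.6, 1.5]
grip_width: 0.001
clock: 2.33
position: [0.4498, 0.2077, 0.1312]
ee_rot: [0.999, -0.042, -0.0, -0.004]
ft_force: [-0.5, 1.3, 1.5]
grip_width: -0.002
```

```bash
python3 -m pendant '[[[0,-0.4,-1.0],[0,0,0],255],[[0,-0.4,-0.6],[0,0,0],255],[[0,0,-0.4],[0,0,0],255]]' ; python3 -m pendant '[[[0,0,-0.3],[0,0,0],255],[[0,0,0],[0,0,0],255]]'; python3 - <<'E'
from workcell import manip
import cv2,numpy as np
c=manip.camera("top");np.savez("top1.npz",**c);cv2.imwrite("pics/t1.png",c["pixels"][150:340,130:400,::-1].repeat(2,0).repeat(2,1))
E
```

```text
clock: 2.7
position: [0.4499, 0.1989, 0.1099]
ee_rot: [0.999, -0.042, -0.001, -0.004]
ft_force: [-2.9, -1.4, 8.5]
grip_width: 0.003
clock: 2.95
position: [0.4501, 0.199, 0.1093]
ee_rot: [0.999, -0.043, -0.001, -0.005]
ft_force: [-2.9, -0.1, 4.4]
grip_width: -0.001
```

View pics/t1.png

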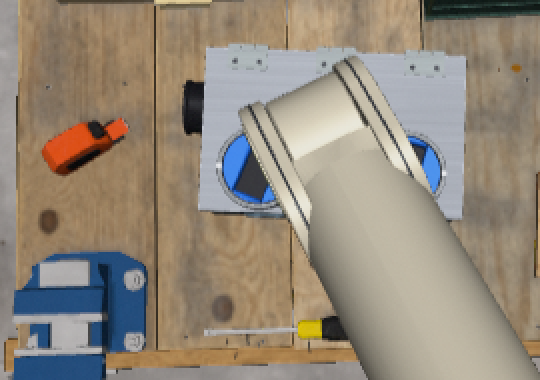

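The top view shows the cover lying flat, and the height matches a cover on its seal. I rise and measure the slots, moving toward the left fastener.

```bash
python3 -m pendant '[[[0,0,5],[0,0,0],200],[[0,0,5],[0,0,-10],180],[[-3,-3,3],[0,0,-10],180],[[-3,-3,0],[0,0,0],180],[[0,0,0],[0,0,0],180]]'; python3 - <<'E'
from h import *
from workcell import manip
o=manip.get_obs();w=manip.camera("wrist");np.savez("w2.npz",pos=o["position"],rot=o["ee_rot"],**w);cv2.imwrite("pics/w2.png",w["pixels"][:,:,::-1])
c=manip.camera("top");np.savez("top2.npz",**c);cv2.imwrite("pics/t2.png",c["pixels"][150:340,130:400,::-1].repeat(2,0).repeat(2,1))
print(w["K"],w["hand_eye"])
E
```

```text
clock: 3.62
position: [0.3888, 0.1361, 0.2433]
ee_rot: [0.975, -0.222, 0.0, -0.006]
ft_force: [-0.9, 0.8, -0.5]
grip_width: 0.293
[[371.64829954   0.         320.2856104 ]
 [  0.         371.64829954 238.08381895]
 [  0.           0.           1.        ]] [[ 9.99999555e-01 -8.62938360e-04 -3.81346626e-04 -6.14989814e-04]
 [ 9.38144761e-04  9.52313281e-01  3.05120524e-01 -7.79606053e-02]
 [ 9.98612525e-05 -3.05120746e-01  9.52313667e-01 -1.24805610e-01]
 [ 0.00000000e+00  0.00000000e+00  0.00000000e+00  1.00000000e+00]]
```

View pics/w2.png

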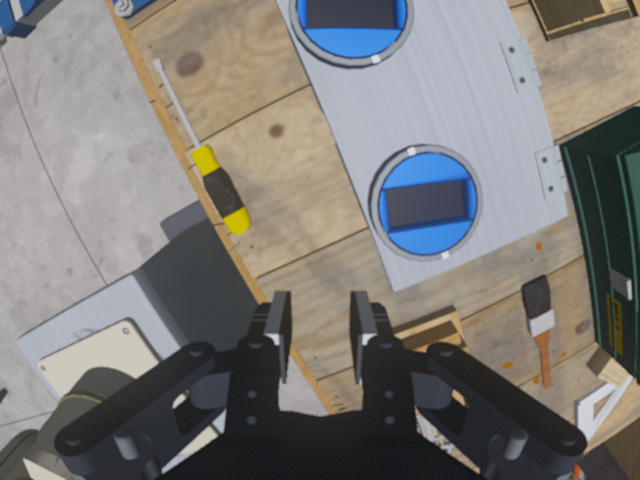

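View pics/t2.png

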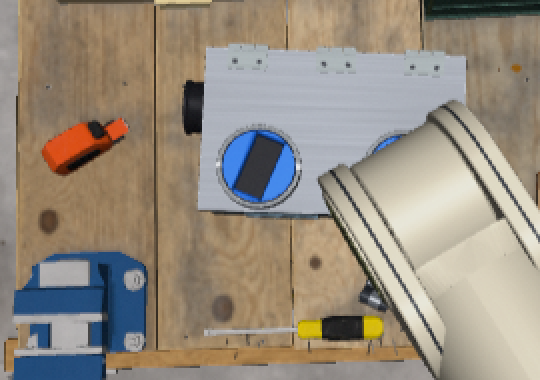

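The wrist view shows the right disc at (427,203) with its slot slightly turned. The top crop shows the left disc at (258,168) and its slot about 25° clockwise.

```bash
cat >> h.py <<'E'
def wcloud(d):
    K=d["K"];v,u=np.mgrid[0:480,0:640];x=(u-K[0,2])/K[0,0];y=(v-K[1,2])/K[1,1];r=np.hypot(x,y)+1e-9
    z=d["range_z"];t=np.tan(np.minimum(r,1.4));p=np.stack([x/r*t*z,y/r*t*z,z],-1)
    H=d["hand_eye"];p=p@H[:3,:3].T+H[:3,3]
    return p@R.from_quat(d["rot"]).as_matrix().T+d["pos"]
def disc(P,rgb,near,rad=0.045):
    """world-xy disc centre & slot yaw (deg)"""
    hsv=cv2.cvtColor(rgb,cv2.COLOR_RGB2HSV)
    sel=(np.hypot(P[...,0]-near[0],P[...,1]-near[1])<rad)&(P[...,2]>.085)&(P[...,2]<.13)
    b=sel&(hsv[...,0]>100)&(hsv[...,0]<125)&(hsv[...,1]>150)&(P[...,2]>.103)
    Q=P[b]; xy=(Q[:,:2]*1e3).astype(np.float32); (cx,cy),r=cv2.minEnclosingCircle(xy)
    k=sel&(rgb.astype(int).sum(-1)<150)&(np.hypot(P[...,0]-cx/1e3,P[...,1]-cy/1e3)<.034)
    S=P[k];rc=cv2.minAreaRect((S[:,:2]*1e3).astype(np.float32))
    v=np.linalg.svd(S[:,:2]-S[:,:2].mean(0),full_matrices=False)[2][0]
    yaw=np.degrees(np.arctan2(v[1],v[0]));yaw=(yaw+135)%180-135
    hull=cv2.convexHull(xy);e=cv2.fitEllipse(hull)
    print("circ",np.round((cx,cy,r),1),"ell",np.round(e[0],1),np.round(e[1],1),"z top",np.median(Q[:,2]).round(4),"| slot mean",S.mean(0).round(4),"yaw",yaw.round(1),"rect",np.round(rc[0],1),np.round(rc[1],1),np.round(rc[2],1),len(S))
E
python3 - <<'E'
from h import *
a=load("w2.npz");c=load("top2.npz")
P=wcloud(a)
print("right/wrist");disc(P,a["pixels"],(.4653,.1215))
print("left/wrist");disc(P,a["pixels"],(.4749,.2732))
print("left/top");disc(cloud(c),c["pixels"],(.4749,.2732))
E
```

```text
right/wristh.py:28: RuntimeWarning: Mean of empty slice.
  v=np.linalg.svd(S[:,:2]-S[:,:2].mean(0),full_matrices=False)[2][0]
  ret = um.true_divide(
Traceback (most recent call last):
  File "h.py", line 28, in disc
    v=np.linalg.svd(S[:,:2]-S[:,:2].mean(0),full_matrices=False)[2][0]
      ~~~~~~~~~~~~~~~~~~~~~~~~~~~~~~~~~~~~~~~~~~~~~~~~~~~~~~~~~~~~~^^^
IndexError: index 0 is out of bounds for axis 0 with size 0
```

```bash
python3 - <<'E'
from h import *
a=load("w2.npz");P=wcloud(a)
for uv in ((427,203),(427,240),(500,100),(250,180),(350,10),(412,152),(446,254)): print(uv,P[uv[1],uv[0]],a["pixels"][uv[1],uv[0]],a["range_z"][uv[1],uv[0]])
c=load("top2.npz");disc(cloud(c),c["pixels"],(.4749,.2732))
E
```

```text
(427, 203) [0.46987982 0.12138453 0.10117126] [70 75 91] 0.27186227
(427, 240) [0.45777812 0.09840174 0.11169613] [ 68 141 226] 0.26943782
(500, 100) [0.56091692 0.17015685 0.09268626] [178 184 194] 0.25528288
(250, 180) [3.34182334e-01 1.89515948e-01 2.57838559e-04] [170 156 134] 0.36795926
(350, 10) [0.47838607 0.27568497 0.09997341] [59 62 74] 0.23119275
(412, 152) [0.47174995 0.16348493 0.11315214] [219 222 228] 0.24906069
(446, 254) [0.46747338 0.08183552 0.11305532] [218 221 227] 0.27125052
circ [477.2 273.2  38.4] ell [477.4 273.1] [75. 76.] z top 0.112 | slot mean [0.49   0.276  0.1048] yaw -37.5 rect [478.2 273.6] [29.5 60.7] 64.9 45
```

```bash
sed -i 's/k=sel&(rgb.astype(int).sum(-1)<150)/k=sel\&(P[...,2]<.1055)\&(hsv[...,1]<130)\&(rgb.astype(int).sum(-1)<330)/' h.py
python3 - <<'E'
from h import *
a=load("w2.npz");c=load("top2.npz")
P=wcloud(a)
print("right/wrist");disc(P,a["pixels"],(.4653,.1215))
print("left/wrist");disc(P,a["pixels"],(.4749,.2732))
print("left/top");disc(cloud(c),c["pixels"],(.4749,.2732))
E
```

```text
right/wrist
circ [469.4 122.3  38.7] ell [469.4 122.2] [76.4 76.9] z top 0.1118 | slot mean [0.4687 0.1218 0.1   ] yaw -17.0 rect [469.5 121.4] [28.9 61.3] 72.6 2771
left/wrist
circ [479.1 274.5  38.7] ell [477.6 271.5] [68.4 75.5] z top 0.1122 | slot mean [0.4776 0.2736 0.1001] yaw -23.4 rect [477.7 273.6] [22.4 62.5] 66.6 2337
left/top
circ [477.2 273.2  38.4] ell [477.4 273.1] [75. 76.] z top 0.112 | slot mean [0.4773 0.2733 0.1003] yaw -24.0 rect [477.4 273.1] [28.9 60.3] 65.2 390
```

Both slots agree between cameras and with the given sizes. Right is at (0.469, 0.122) with yaw -17°, left at (0.4775, 0.2735) with yaw -24°. Now to the right slot.

```bash
python3 -m pendant '[[[4.0,-0.7,0],[0,0,5],186],[[4.0,-0.7,-3],[0,0,4],186],[[0,0,-4],[0,0,0],186],[[0,0,0],[0,0,0],186]]'; python3 - <<'E'
from workcell import manip
from h import *
o=manip.get_obs();e=R.from_quat(o["ee_rot"]).as_matrix();print(o["position"],np.degrees(np.arctan2(e[1,0],e[0,0])),e[:,2])
w=manip.camera("wrist");cv2.imwrite("pics/w3.png",w["pixels"][:,:,::-1])
E
```

```text
clock: 4.22
position: [0.4746, 0.1256, 0.1708]
ee_rot: [0.99, -0.139, 0.001, -0.005]
ft_force: [0.0, 0.0, 0.3]
grip_width: 0.271
[0.47455537 0.12562545 0.1707586 ] -16.020021971409527 [ 0.00304296  0.00880756 -0.99995658]
```

View pics/w3.png

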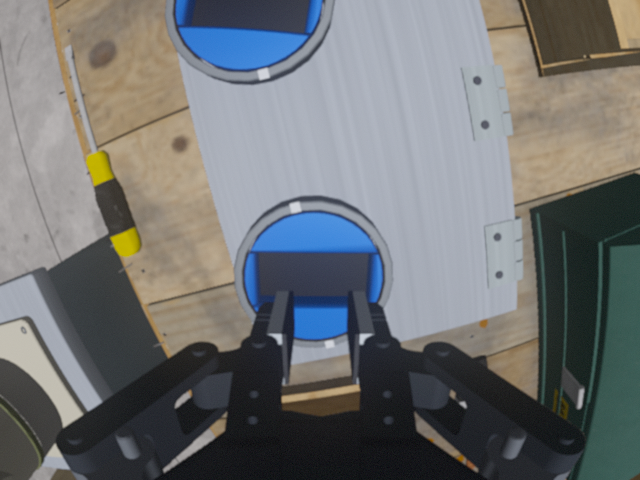

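The wrist image shows the slot at (315,275) aligned with the jaws, with the fingertips at (285,300) and (355,300). I correct 5 mm, then go in.

```bash
python3 -m pendant '[[[-0.5,-0.3,-2.5],[0,0,-1],186],[[0,0,0],[0,0,0],186]]';  python3 -m pendant '[[[0,0,-0.4],[0,0,0],186]]'
```

```text
clock: 4.53
position: [0.4723, 0.1244, 0.1505]
ee_rot: [0.989, -0.148, 0.004, -0.007]
ft_force: [-0.2, -0.1, 0.4]
grip_width: 0.275
clock: 4.65
position: [0.4734, 0.1252, 0.1485]
ee_rot: [0.989, -0.147, 0.005, -0.008]
ft_force: [-1.2, -0.6, 0.6]
grip_width: 0.271
```

```bash
python3 -m pendant '[[[-0.6,-0.4,-0.6],[0,0,0],186],[[0,0,0],[0,0,0],186]]';  python3 -m pendant '[[[-0.1,-0.1,-0.5],[0,0,0],186],[[0,0,0],[0,0,0],186]]'
```

```text
clock: 4.9
position: [0.4678, 0.1214, 0.1437]
ee_rot: [0.989, -0.147, 0.006, -0.008]
ft_force: [0.1, -0.3, 0.0]
grip_width: 0.272
clock: 5.15
position: [0.4669, 0.1204, 0.1388]
ee_rot: [0.989, -0.147, 0.006, -0.009]
ft_force: [-0.3, 0.1, 0.1]
grip_width: 0.272
```

```bash
python3 -m pendant '[[[0.2,0.2,-0.8],[0,0,0],186],[[0,0,0],[0,0,0],186]]';  python3 -m pendant '[[[0,0,-0.7],[0,0,0],186],[[0,0,0],[0,0,0],186]]'
```

```text
clock: 5.4
position: [0.4691, 0.1227, 0.1303]
ee_rot: [0.989, -0.147, 0.006, -0.009]
ft_force: [0.5, -1.6, -0.6]
grip_width: 0.271
clock: 5.65
position: [0.4691, 0.1226, 0.1225]
ee_rot: [0.989, -0.147, 0.006, -0.008]
ft_force: [-0.5, 0.4, -0.1]
grip_width: 0.272
```

```bash
python3 -m pendant '[[[0,0,-0.5],[0,0,0],186],[[0,0,-0.3],[0,0,0],186]]';  python3 -m pendant '[[[0,0,-0.2],[0,0,0],186],[[0,0,-0.2],[0,0,0],186]]'
```

```text
clock: 5.9
position: [0.4694, 0.1228, 0.1148]
ee_rot: [0.989, -0.147, 0.006, -0.009]
ft_force: [-4.2, -0.7, 9.1]
grip_width: 0.266
clock: 6.15
position: [0.4695, 0.1228, 0.1133]
ee_rot: [0.989, -0.147, 0.005, -0.009]
ft_force: [-15.2, -5.4, 38.8]
grip_width: 0.272
```

Fingertips are on the slot floor and the cover is pressed shut. I ease off slightly and turn clockwise.

```bash
python3 -m pendant '[[[0,0,0.1],[0,0,-8],186],[[0,0,0],[0,0,-8],186],[[0,0,-0.05],[0,0,-8],186],[[0,0,-0.05],[0,0,-8],186]]';  python3 - <<'E'
from workcell import manip
from h import *
o=manip.get_obs();e=R.from_quat(o["ee_rot"]).as_matrix();print(np.degrees(np.arctan2(e[1,0],e[0,0])),e[:,2],o["torque"],o["joint_pos"])
E
```

```text
clock: 6.65
position: [0.4701, 0.122, 0.115]
ee_rot: [0.907, -0.422, 0.008, -0.008]
ft_force: [-4.5, -1.7, 9.2]
grip_width: 0.272
-49.89888455851707 [ 0.02125912  0.0075551  -0.99974545] [-0.2571555   1.12915485  0.05017013] [-0.87130582  0.13974907  0.5630142   2.02099378 -0.09031077  0.98147134
 -1.13491985]
```

```bash
python3 -m pendant '[[[0,0,-0.1],[0,0,-9],186],[[0,0,-0.05],[0,0,-9],186],[[0,0,-0.05],[0,0,-9],186],[[0,0,-0.05],[0,0,-9],186]]';  python3 - <<'E'
from workcell import manip
from h import *
o=manip.get_obs();e=R.from_quat(o["ee_rot"]).as_matrix();print(np.degrees(np.arctan2(e[1,0],e[0,0])),e[:,2],o["torque"],o["joint_pos"])
E
```

```text
clock: 7.15
position: [0.4694, 0.1218, 0.114]
ee_rot: [0.725, -0.689, 0.009, -0.005]
ft_force: [-4.9, -0.5, 11.8]
grip_width: 0.271
-87.10997187456609 [ 0.01934636 -0.00509693 -0.99979985] [-0.26674043  1.22111268  0.08170498] [-0.93352688  0.14728159  0.62380212  2.0220755  -0.09003301  0.98468592
 -1.78663613]
```

```bash
python3 -m pendant '[[[0,0,-0.05],[0,0,-6],186],[[0,0,-0.05],[0,0,-5],186],[[0,0,-0.05],[0,0,-5],186]]';  cat > st.py <<'E'
from workcell import manip
from h import *
o=manip.get_obs();e=R.from_quat(o["ee_rot"]).as_matrix();print(np.degrees(np.arctan2(e[1,0],e[0,0])),o["torque"],o["joint_pos"][-1])
E
python3 st.py;python3 -m pendant '[[[0,0,0],[0,0,-5],186],[[0,0,0],[0,0,-5],186]]';python3 st.py
```

```text
clock: 7.52
position: [0.4691, 0.1218, 0.114]
ee_rot: [-0.618, 0.786, -0.008, 0.003]
ft_force: [-5.1, -1.4, 11.5]
grip_width: 0.268
-103.72016371261323 [-0.28523634  1.12809656  0.12849342] -2.0726825777170044
clock: 7.78
position: [0.469, 0.1216, 0.1144]
ee_rot: [-0.545, 0.839, -0.009, 0.002]
ft_force: [-1.4, -2.3, 4.6]
grip_width: 0.27
-113.97778099489648 [-0.21245023  0.32428854  1.44835315] -2.249352166173263
```

```bash
python3 -m pendant '[[[0,0,0],[0,0,-4],186],[[0,0,0],[0,0,0],186]]';python3 st.py; python3 -m pendant '[[[0,0,0],[0,0,6],186],[[0,0,3],[0,0,6],186],[[-1,0,4],[0,0,0],186],[[-5,-3,3],[0,0,8],186],[[0,0,0],[0,0,8],186]]';python3 - <<'E'
from h import *
from workcell import manip
o=manip.get_obs();w=manip.camera("wrist");np.savez("w4.npz",pos=o["position"],rot=o["ee_rot"],**w);cv2.imwrite("pics/w4.png",w["pixels"][:,:,::-1])
c=manip.camera("top");np.savez("top4.npz",**c);cv2.imwrite("pics/t4.png",c["pixels"][150:340,130:400,::-1].repeat(2,0).repeat(2,1))
E
```

```text
clock: 8.02
position: [0.469, 0.1225, 0.1146]
ee_rot: [-0.517, 0.856, -0.009, 0.002]
ft_force: [-1.0, -2.6, 3.3]
grip_width: 0.272
-117.69373111300875 [-0.58387031  0.28988734  2.03820294] -2.316285691441971
clock: 8.65
position: [0.412, 0.0931, 0.2154]
ee_rot: [0.714, -0.7, 0.009, -0.006]
ft_force: [1.4, 1.4, -0.8]
grip_width: 0.268
```

View pics/w4.png

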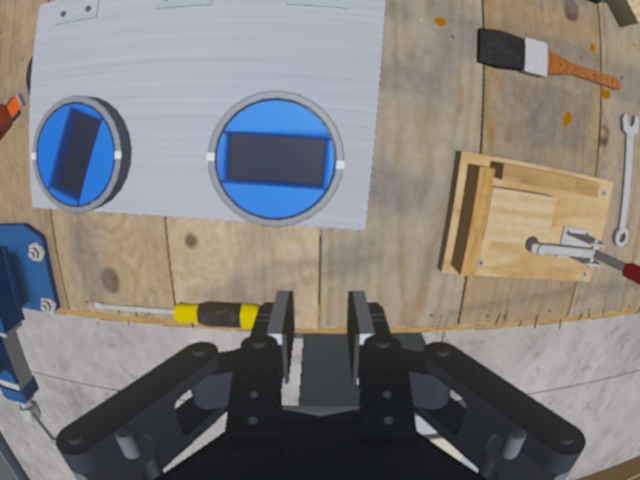

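View pics/t4.png

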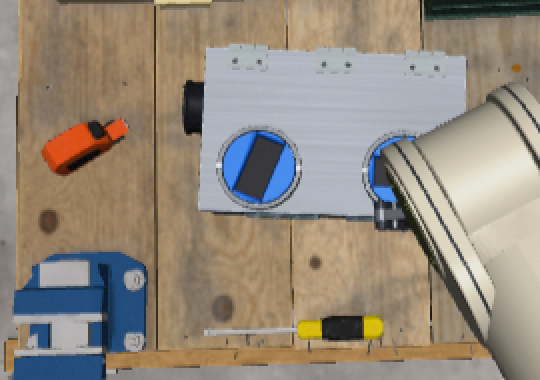

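The wrist view shows the right slot at (275,160) in line with its white ticks at (210,157) and (340,163), so it is locked. I measure again, then go to the left one.

```bash
python3 - <<'E'
from h import *
a=load("w4.npz");P=wcloud(a);c=load("top4.npz")
print("right");disc(P,a["pixels"],(.4693,.122))
print("left");disc(P,a["pixels"],(.4775,.2735));disc(cloud(c),c["pixels"],(.4775,.2735))
E
python3 -m pendant '[[[1.6,4.5,0],[0,0,9],186],[[1.6,4.5,0],[0,0,9],186],[[1.6,4.5,0],[0,0,9],186],[[1.6,4.3,0],[0,0,9],186],[[0,0,0],[0,0,9],186],[[0,0,0],[0,0,9],186],[[0,0,-2],[0,0,9],186],[[0,0,0],[0,0,0],186]]';python3 st.py
```

```text
right
circ [468.2 123.7  38.5] ell [468.2 123.7] [75.8 76.6] z top 0.1086 | slot mean [0.4684 0.1229 0.0968] yaw -93.7 rect [468.4 123.2] [62.6 30.6] 85.9 4197
left
circ [478.2 275.5  39. ] ell [478.  275.4] [76.6 77.3] z top 0.1086 | slot mean [0.479  0.2779 0.0968] yaw -24.0 rect [478.3 278.1] [25.2 60.7] 66.2 1824
circ [476.8 272.5  38.5] ell [476.7 273.1] [74.3 76. ] z top 0.1088 | slot mean [0.477  0.2733 0.0973] yaw -23.7 rect [477.  273.3] [28.9 60.7] 66.2 394
clock: 9.75
position: [0.4784, 0.2792, 0.1816]
ee_rot: [0.975, -0.222, 0.005, -0.0]
ft_force: [-0.9, 1.1, 0.3]
grip_width: 0.27
-25.608813778294447 [-0.03191235  0.03260264 -0.05978503] -0.9508633390007517
```

The right slot measures -93.7°, exactly at its stop, and the cover is already drawn shut (disc top at 108.7 mm).

```bash
python3 -m pendant '[[[-0.1,-0.6,-2.5],[0,0,2],186],[[0,0,0],[0,0,0],186]]';  python3 -m pendant '[[[-0.1,-0.1,-1.0],[0,0,0],186],[[0,0,0],[0,0,0],186]]'
```

```text
clock: 10.0
position: [0.4779, 0.2732, 0.1558]
ee_rot: [0.978, -0.21, 0.005, 0.001]
ft_force: [1.5, -0.0, 0.9]
grip_width: 0.267
clock: 10.25
position: [0.4776, 0.273, 0.1467]
ee_rot: [0.977, -0.212, 0.005, 0.0]
ft_force: [0.4, -0.6, -0.5]
grip_width: 0.273
```

```bash
python3 -m pendant '[[[0,0,-1.2],[0,0,0],186],[[0,0,0],[0,0,0],186]]';  python3 -m pendant '[[[0,0,-1.0],[0,0,0],186],[[0,0,0],[0,0,0],186]]';python3 -m pendant '[[[0,0,-0.7],[0,0,0],186],[[0,0,-0.3],[0,0,0],186]]'
```

```text
clock: 10.5
position: [0.4779, 0.2736, 0.1347]
ee_rot: [0.977, -0.213, 0.005, -0.0]
ft_force: [-0.3, -0.2, 0.7]
grip_width: 0.274
clock: 10.75
position: [0.478, 0.2737, 0.1241]
ee_rot: [0.977, -0.213, 0.005, -0.001]
ft_force: [0.8, -0.3, -0.2]
grip_width: 0.273
clock: 11.0
position: [0.478, 0.2737, 0.114]
ee_rot: [0.977, -0.213, 0.005, -0.001]
ft_force: [-6.0, -3.0, 11.7]
grip_width: 0.268
```

```bash
python3 -m pendant '[[[0,0,0],[0,0,-9],186],[[0,0,0],[0,0,-9],186],[[0,0,-0.05],[0,0,-9],186],[[0,0,-0.05],[0,0,-9],186]]'; python3 st.py;python3 -m pendant '[[[0,0,-0.05],[0,0,-9],186],[[0,0,-0.05],[0,0,-9],186],[[0,0,-0.05],[0,0,-9],186],[[0,0,-0.05],[0,0,-9],186]]'; python3 st.py
```

```text
clock: 11.5
position: [0.4782, 0.2737, 0.1144]
ee_rot: [0.859, -0.513, 0.005, 0.001]
ft_force: [-4.0, -2.1, 9.0]
grip_width: 0.271
-61.681343415710835 [-0.31302826  1.06633633  0.08875254] -1.5001231137447388
clock: 12.0
position: [0.4777, 0.2741, 0.1143]
ee_rot: [-0.65, 0.76, -0.003, -0.002]
ft_force: [-3.1, -1.7, 8.4]
grip_width: 0.273
-98.87961750058045 [-0.2502991   0.80433554  0.07016881] -2.098757886163751
```

```bash
python3 -m pendant '[[[0,0,0],[0,0,-6],186],[[0,0,0],[0,0,-6],186]]'; python3 st.py;python3 -m pendant '[[[0,0,0],[0,0,-5],186],[[0,0,0],[0,0,0],186]]'; python3 st.py
```

```text
clock: 12.25
position: [0.4784, 0.2736, 0.1147]
ee_rot: [-0.564, 0.826, -0.003, -0.002]
ft_force: [0.3, -1.3, -0.2]
grip_width: 0.273
-111.32709275275425 [-0.22635938 -0.17024164  0.70942248] -2.2958152543803374
clock: 12.5
position: [0.4785, 0.2731, 0.1148]
ee_rot: [-0.527, 0.85, -0.004, -0.002]
ft_force: [-2.1, -4.4, 4.7]
grip_width: 0.27
-116.33439445034483 [-0.78036472  0.32013868  1.17392099] -2.3758470852071842
```

```bash
python3 -m pendant '[[[0,0,0],[0,0,-4],186],[[0,0,0],[0,0,0],186]]'; python3 st.py; python3 -m pendant '[[[0,0,0],[0,0,6],186],[[0,0,3],[0,0,6],186],[[-1,0,4],[0,0,8],186],[[-4,-4,3],[0,0,8],186],[[-4,-4,0],[0,0,0],186],[[-3,-3,0],[0,0,0],186],[[0,0,0],[0,0,0],186]]';python3 - <<'E'
from h import *
from workcell import manip
o=manip.get_obs();w=manip.camera("wrist");np.savez("w5.npz",pos=o["position"],rot=o["ee_rot"],**w);cv2.imwrite("pics/w5.png",w["pixels"][:,:,::-1])
c=manip.camera("top");np.savez("top5.npz",**c);cv2.imwrite("pics/t5.png",c["pixels"][150:340,130:400,::-1].repeat(2,0).repeat(2,1))
for P,im in((wcloud(load("w5.npz")),w["pixels"]),(cloud(c),c["pixels"])):
  for n in((.4685,.1225),(.4775,.2735)):
    try: disc(P,im,n)
    except Exception as e: print(e)
E
```

```text
clock: 12.75
position: [0.4784, 0.2731, 0.115]
ee_rot: [-0.5, 0.866, -0.005, -0.003]
ft_force: [-1.6, -2.9, 2.4]
grip_width: 0.267
-119.97916597181889 [-0.44051261 -0.16052677  2.44865225] -2.435017655434041
clock: 13.62
position: [0.3607, 0.1652, 0.2143]
ee_rot: [-0.698, 0.716, -0.006, 0.001]
ft_force: [0.5, 0.2, 0.1]
grip_width: 0.27
circ [469.1 122.4  38.7] ell [469.1 122.2] [76.2 76.8] z top 0.1084 | slot mean [0.4692 0.1232 0.0966] yaw -93.9 rect [468.8 122.6] [62.3 30.2] 86.6 4122
circ [478.4 275.4  39. ] ell [478.2 275.6] [76.5 77.5] z top 0.1085 | slot mean [0.4786 0.2753 0.0967] yaw -93.4 rect [478.7 276.6] [59.9 29.6] 86.3 3130
circ [467.9 120.9  37.6] ell [469.2 120.3] [71.  73.9] z top 0.1086 | slot mean [0.4696 0.1135 0.0972] yaw -108.7 rect [467.1 121.3] [62.4 29.3] 86.2 279
circ [476.7 272.8  38.4] ell [476.7 273.2] [74.3 76.1] z top 0.1086 | slot mean [0.4773 0.2732 0.097 ] yaw -92.9 rect [476.9 273.2] [61.5 28.8] 87.5 397
```

View pics/w5.png

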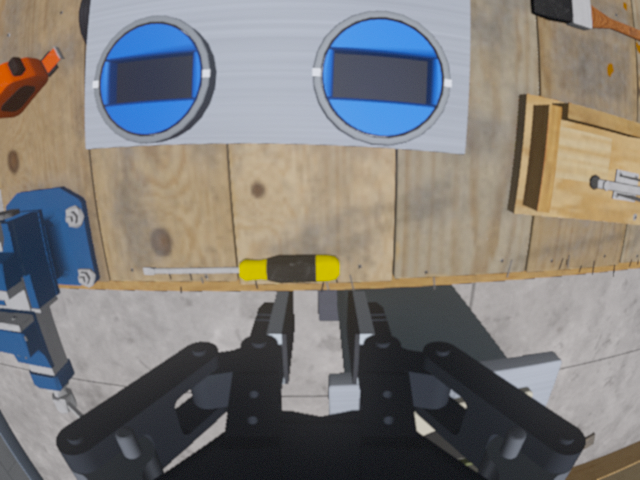

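View pics/t5.png

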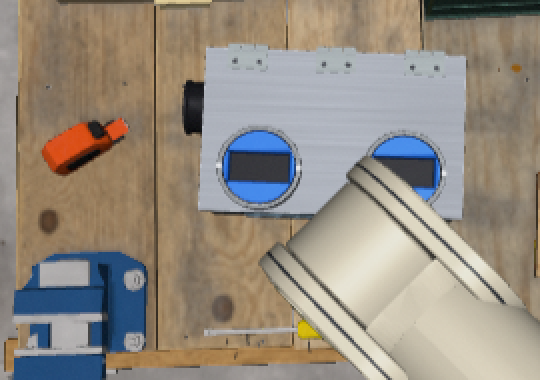

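Both slots are in line with their ticks (-93.9° and -93.4°). The cover is shut with both disc tops at 108.5 mm, the tools have not moved, and the arm is clear. Handing in.

```bash
python3 -c "
from workcell import manip
print(manip.hand_in())"
```

```text
the job is handed in; nothing more can be done
None
```

I pushed the cover down onto its seal, turned the right and then the left fastener clockwise to their stops, backed the arm clear and handed the job in at about 13.7 s. `hand_in()` reported no verdict.

**Fasteners:** In the last wrist picture both slots lie in line with the white ticks, at -93.9° (right) and -93.4° (left). The box's yaw of about -3.6° puts the stop at -93.6°. The wrist torque rose to 2.0 Nm (right) and 2.4 Nm (left) at the end of each turn, as it should against a stop.

**Cover:** With nothing touching it, both disc tops are at 108.4–108.6 mm. A shut cover should give 109 mm, and on its seal they stood at about 112 mm.

**Tools:** The screwdriver, brush and tape measure looked unmoved in the pictures, but I did not measure their positions.

**Disagreement:** The last top-camera reading of the right slot gave -108.7°. The arm was hiding part of that disc, and a rectangle fit of the same view agreed with the wrist camera.

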